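# Hang the nozzle bin on the louvre panel

### The job

Take the loose parts bin with the three injector nozzles from the bench, bring its rear lip lightly against the panel's sheet above the free middle louvre of the top row, between the two bins that hang there, and hook it behind that louvre. The louvre is sprung and grips the lip, so the bin's weight does not seat it: press the bin down until the lip is fully home, firmly but without forcing it. Spill no nozzle and leave the tools on the bench alone.

Things in the scene. Friction and masses are not known exactly. Their poses are not given: they have to be found in the camera images.
- louvre_stand: Louvre panel, bolted down. Origin on the bench in the middle of its front; x points away from the robot, square to the panel, y left, z up. Its upright grey sheet (345 mm wide, top edge 194 mm up) is clamped by wing nuts in slots, its face 0 to 45 mm back (+x) of the origin: how far is NOT measured. Top louvres at y = +120, 0, -120 mm: the outer two carry bins (125 mm out from the sheet; one more below the left).
- louvre_edge (a point): A point of the stand (its axes), 170 mm above the bench, the exact height of the louvres' upper edges, and where the free middle louvre would meet the sheet's face if that were set fully forward. The real face lies 0 to 45 mm farther along +x. The free louvre is a steel leaf 48 mm wide (y), 2 mm thick, open at its sides and top; its top 6 mm curl outwards.
- louvre (a joint): Outward spring travel of the free louvre, m: 0 at rest (leaf 2 mm off the sheet, mouth at its upper edge 5 mm wide, edge reaching 7 mm in front of the sheet), 0.0015 to 0.002 with a lip behind it, 0.006 at most. It pinches with 3 N, plus 2.2 N per mm: a lip needs about 8 to 14 N in all (bin's weight of 3.5 N included) to be pushed down behind it, until it stops hard, home; 15 N is ample.
- nozzle_bin: The loose parts bin, blue plastic, 112 mm long (x), 64 mm wide over its side walls (y), walls 3 mm. Origin mid-underside; z up, hanging lip at +x, low front at -x. Side walls 55 mm high from x = 0 to +56 mm (the rear wall), sloping to 30 mm at the front. About 0.36 kg with its nozzles. Two heel ribs at the foot of the rear wall reach x = +65 mm.
- bin_middle (a point): The middle of the loose bin, 28 mm above its underside; axes as the bin's. It can be taken across its side walls (64 mm) anywhere from here to 40 mm further along its +x.
- bin_lip (a point): Roof of the slot (7.5 mm) between the loose bin's rear wall and lip: bin frame x = +61, y = 0, z = +53 mm. The lip hangs behind it: x = +63.5 to +67 mm, 40 mm wide, its round nose 17 mm lower than this point. Home, this point sits on the louvre's upper edge, 170 mm above the bench, at y = 0 of the stand.
- bin_ledge (a point): Middle of the top of the loose bin's flat rear ledge, which carries the lip: bin frame x = +54, y = 0, z = +58 mm. The ledge is 52 mm wide (y), x = +44 to +67 mm: a place to press down on.
- nozzle_a_mid (a point): Middle of a steel injector nozzle (54 mm long, 18 mm thick) that lies across the loose bin.
- nozzle_b_mid (a point): Middle of the second nozzle in the loose bin, the same.
- nozzle_c_mid (a point): Middle of the third nozzle in the loose bin, the same.
- screwdriver_black: Bystander: screwdriver, 200 mm long, lying on the bench; origin under its middle.
- hex_key_1: Bystander: hex key, 124 mm long, lying on the bench; origin under its middle.
- spanner_a: Bystander: combination spanner, 269 mm long, lying on the bench; origin under its middle.
- brass_brush: Bystander: wire brush with wooden handle, 210 mm long, lying on the bench; origin under its middle.
Things that resemble listed ones, but are neither listed nor needed, are in the scene too. Of the things shaped like the nozzle_bin, the blue one is meant.

How it is judged:
On the way, in this order (a step that is already met when the one before it is completed fails the run):
1. the bin is lifted off the bench, its lip above the louvre (height (world z) of bin_lip above 0.18 m and value of joint louvre below 0.0006 m), for 0.1 s.
2. the lip is caught behind the middle louvre (value of joint louvre above 0.001 m and z of bin_lip in the frame of louvre_stand below 0.185 m and y of bin_lip in the frame of louvre_stand between -0.008 and 0.008 m), for 0.1 s.
At the end, for the whole second after the job is handed in: The bin hangs still on the middle top louvre, its lip behind the leaf and home to within 2.5 mm, centred to 8 mm, within 10 degrees of square and level, all three nozzles in it, nothing held (value of joint louvre above 0.001 m and z of bin_lip in the frame of louvre_stand between 0.166 and 0.1727 m and y of bin_lip in the frame of louvre_stand between -0.008 and 0.008 m and angle between the x axis of nozzle_bin and the x axis of louvre_stand, either way round below 0.17 rad and angle between nozzle_bin's own z axis and vertical below 0.2 rad and linear speed of nozzle_bin below 0.02 m/s and distance between each of nozzle_a_mid, nozzle_b_mid, nozzle_c_mid and bin_middle below 0.075 m); the robot touches nothing.
It fails at once if the bin is rammed against the panel (over 30 N) before its lip is behind the louvre (contact force between nozzle_bin and louvre_stand above 30 N and value of joint louvre below 0.0005 m).
It fails at once if the bin is forced or dropped on the panel (over 40 N, the louvre's own pinch of some 12 N included) (contact force between nozzle_bin and louvre_stand above 40 N).
It fails at once if a nozzle leaves the bin (distance between any of nozzle_a_mid, nozzle_b_mid, nozzle_c_mid and bin_middle above 0.09 m).
It fails at once if a bystander on the bench is moved by more than 30 mm (distance of any of screwdriver_black, hex_key_1, spanner_a, brass_brush from where it was at the start of the episode above 0.03 m).
It also fails if it takes over 58 s, if anything falls off the work surface, if the arm or the gripper's body presses on something with over 40 N, if the wrist force passes 120 N, or if a joint passes its speed limit or range.

### The arm

A 6-joint arm with a two-finger parallel gripper is mounted at the origin on a cart in front of the work surface, level with it; the furniture and walls round the work are solid. World frame = base frame: x ahead of the robot, y to its left, z up, the work surface at z = 0. Lengths are in m, angles in rad, forces in N, time in s.
With the tool pointing down it reaches from about 0.425 to 0.95 m from the base axis. Payload 3.5 kg.
Tool frame: the origin (TCP) lies on the centre line of the jaws, within the pads' length; the fingertips stand 14 mm ahead of it and the grasp point (between the pads) lies 5 mm behind it (tips_ahead is the distance from the TCP to the fingertips, in m); y points along the fingers, z is the direction in which the jaws open and shut, and the axes are right-handed (so a half turn about y gives the same grasp; the last joint's range is limited). The gripper opens to 85 mm and grips with 20 to 120 N. Pads are 22 mm wide; open, the fingers measure 114 mm over their backs; the gripper's body (76 mm by 85 mm) begins 54 mm behind the grasp point. The pads swing forward as they close: fully open they stand 13 mm farther back than shut.
Start: joints at [-1.336, 0.286, 1.577, -0, 1.279, -0.15], TCP at [0.253, -0.626, 0.245] pointing down, gripper open.
Joint ranges: [-2.77, 2.77], [-0.9, 2.22], [0.21, 2.48], [-1.53, 4.67], [0.24, 2.81], [-2.84, 2.84]. Speed limits (rad/s): [2.79, 2.79, 3.14, 3.14, 3.14, 3.14].

### API

Orientations are given as a unit quaternion [x, y, z, w].
In Python, from plant import get_state, read_camera, sign_off, tips_ahead gives the robot as it stands.
- The arm moves only by the tool send_rows, never from a script. Its argument "plan" is a list of rows, each a list of 2 entries, a list of its own where there are three numbers: the shift along the tool's x, y, z in units of 12 cm (1.0 is 12 cm), then the turn, a rotation vector about the tool's x, y, z in units of 360 degrees (1.0 is 360 degrees). In form: [[[tx, ty, tz], [rx, ry, rz]], ...]. A call has 1 to 12 rows; each row shifts and turns the commanded pose from where the row before left it, along the tool's axes as they then stand; what a row does not reach is not made up. A row lasts 1/10 s, in which the tool goes at most 50 mm and 8.59 degrees, less where a joint would pass 70% of its speed; a pose out of reach is approached as far as the arm can. A call with a number of a shift or a turn outside -1 to 1 is refused whole. A call with a gripper value outside its range is refused whole. "gripper" is the closure, from 0 (fully open) to 1 (shut), set as the call begins (left out, the last holds). The fingers move at their own pace and stop on an object; "grip_force" is the grip in N (left out, the last holds). Time passes only in rows, so rows that do not move let the fingers close. It gives the time, the measured TCP pose, the force and the opening at its end, in the units of the state.
- get_state(): the state, without advancing time (a new reading comes with each control period).
- read_camera(name): name is "scene" or "top" or "wrist"; returns a dict with "img" (420x560x3 uint8, blue, green, red), "fx", "fy", "cx", "cy" (pixels), "D" ([k1, k2, p1, p2, k3] as OpenCV has them; the pictures are not rectified), "world_from_camera" (4x4, takes a point from camera to world coordinates); the wrist camera has in their place "mount" (4x4, takes a point from camera to tool coordinates, whose origin is the TCP and whose axes are the tool frame's). Camera axes: x right, y down, z forward; pixel columns grow to the right and rows downward; lengths in m; the calibration is good to about 2 mm. A picture is of the moment at which its call begins: read the wrist's pose just before it. There is no depth.
- sign_off(): hands the job in, once; it reports no verdict.
The state is a dict: "time": time; "qpos": joint angles; "dq": joint speeds; "joint_efforts": joint torques, N m; "eef_pos": TCP position; "tcp_rot": TCP orientation; "contact_force": force on the tool from outside, world axes, zero at the start; "wrist_torque": the same for the moment, N m; "opening": opening from 0.0 (shut) to 1.0 (fully open).
Only numpy, scipy, OpenCV 4.12 (cv2) and the standard library are available. Lean on these libraries where they do the work, as an engineer would, in place of code of your own. Each camera call takes 0.05 s, during which the arm holds its last target. There are 200 camera calls.

## Working session

There is one attempt and no reset: what is moved stays moved. The work goes in short steps, Python scripts to look and compute and a tool call to move; the robot and the scene stay as the last step left them, time stands still between calls to the robot, and variables do not carry over. Pictures are saved under pics/ and viewed, about 8 in all and at most 12, crops included, and the job is handed in when it is done.

Besides the shell and the picture viewer there is one more tool, called as name(argument=value, ...), one argument or row to a line, values as JSON. send_rows: Moves the arm, as the interface text tells. Its arguments: {"type":"object","properties":{"plan":{"type":"array"},"gripper":{"type":"number"},"grip_force":{"type":"number"}},"required":["plan"]}

```bash
mkdir -p pics; ls; python3 - <<'E'
from plant import *
import cv2,numpy as np
s=get_state();print(s);print(tips_ahead)
for n in("scene","top"):
    c=read_camera(n);cv2.imwrite(f"pics/{n}0.png",c["img"]);np.save(f"pics/{n}0.npy",c,allow_pickle=True)
    print(n,{k:v for k,v in c.items() if k!="img"})
E
```

```text
pics
{'time': 0.0, 'qpos': array([-1.33600478e+00,  2.87145245e-01,  1.57818597e+00,  2.59249147e-05,
        1.27859036e+00, -1.50001191e-01]), 'dq': array([ 0.00064825, -0.00016674,  0.00136474,  0.00139859,  0.00068507,
       -0.00130537]), 'joint_efforts': array([-6.57306718e-04, -4.05988455e+01, -2.92622870e+01, -2.47232911e-04,
        5.79503132e-03, -2.84222054e-06]), 'eef_pos': array([ 0.25325784, -0.62501361,  0.2439559 ]), 'tcp_rot': array([-0.13523046,  0.69488291, -0.69323685,  0.13517819]), 'contact_force': array([ 0.42458757, -0.19158214, -0.72774213]), 'wrist_torque': array([-0.01919686, -0.01986418, -0.0109987 ]), 'opening': 1.002340447844991}
0.014
scene {'fx': 406.40098402158924, 'fy': 406.40098402158924, 'cx': 275.8380276451998, 'cy': 210.53706747320786, 'D': array([0.00285411, 0.        , 0.        , 0.        , 0.        ]), 'world_from_camera': array([[-0.60402298, -0.57007799,  0.55692668, -0.14288182],
       [-0.79694849,  0.43680318, -0.41722426,  0.54190075],
       [-0.00541697, -0.69585492, -0.71816195,  1.01001706],
       [ 0.        ,  0.        ,  0.        ,  1.        ]])}
top {'fx': 540.3513153827867, 'fy': 540.3513153827867, 'cx': 270.04081543090706, 'cy': 203.82907240383614, 'D': array([-0.00393761,  0.        ,  0.        ,  0.        ,  0.        ]), 'world_from_camera': array([[-0.02665073, -0.99081827,  0.1325477 ,  0.38356477],
       [-0.99947301,  0.02886903,  0.014842  ,  0.01806007],
       [-0.01853225, -0.1320823 , -0.9910655 ,  1.54586369],
       [ 0.        ,  0.        ,  0.        ,  1.        ]])}
```

View pics/scene0.png

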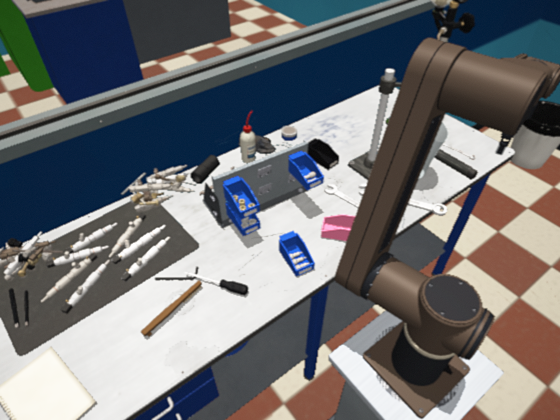

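View pics/top0.png

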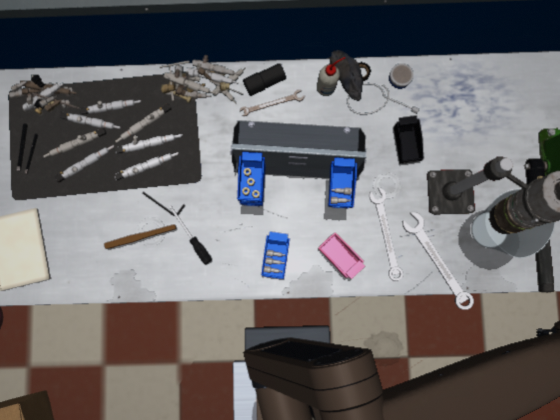

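The scene view shows the loose blue bin near (296,252), and the top view shows it at (275,256). The panel is at (300,150) in the top view, with hanging bins at (251,178) and (342,183).

```bash
cat > h.py <<'E'
import cv2,numpy as np
from plant import *
from scipy.spatial.transform import Rotation as R
def K(c): return np.array([[c["fx"],0,c["cx"]],[0,c["fy"],c["cy"]],[0,0,1]])
def ray(c,T,uv):
    p=cv2.undistortPoints(np.array(uv,float).reshape(-1,1,2),K(c),c["D"])[:,0]
    return T[:3,3],np.c_[p,np.ones(len(p))]@T[:3,:3].T
def onz(c,T,uv,z):
    o,d=ray(c,T,uv); return o+d*((z-o[2])/d[:,2])[:,None]
def wristT(s,c):
    T=np.eye(4);T[:3,:3]=R.from_quat(s["tcp_rot"]).as_matrix();T[:3,3]=s["eef_pos"]; return T@c["mount"]
def proj(c,T,P):
    q=np.linalg.inv(T); return cv2.projectPoints(np.array(P,float).reshape(-1,1,3),cv2.Rodrigues(q[:3,:3])[0],q[:3,3],K(c),c["D"])[0][:,0]
E
python3 - <<'E'
from h import *
c=np.load("pics/top0.npy",allow_pickle=True).item();T=c["world_from_camera"]
h=cv2.cvtColor(c["img"],cv2.COLOR_BGR2HSV)
m=cv2.inRange(h,(105,120,60),(125,255,255));m[:225]=0;m[285:]=0;m[:,:255]=0;m[:,300:]=0
r=cv2.minAreaRect(cv2.findNonZero(m));print(r,cv2.boxPoints(r))
print(onz(c,T,cv2.boxPoints(r),0.045))
print("panel",onz(c,T,[[233,150],[366,157]],0.194))
a=cv2.resize(c["img"][110:290,220:380],None,fx=3.3,fy=3.3,interpolation=cv2.INTER_CUBIC)
cv2.imwrite("pics/topcrop.png",a)
E
```

```text
((275.1744384765625, 254.887451171875), (22.83413314819336, 45.03773880004883), 7.765166282653809) [[260.81946 275.65723]
 [266.90466 231.03247]
 [289.52942 234.11768]
 [283.4442  278.74243]]
[[ 0.38547766  0.07125524  0.045     ]
 [ 0.50816471  0.05130316  0.045     ]
 [ 0.49779891 -0.0113641   0.045     ]
 [ 0.3754061   0.00921817  0.045     ]]
panel [[ 0.70620099  0.12946531  0.194     ]
 [ 0.67747568 -0.20912459  0.194     ]]
```

View pics/topcrop.png

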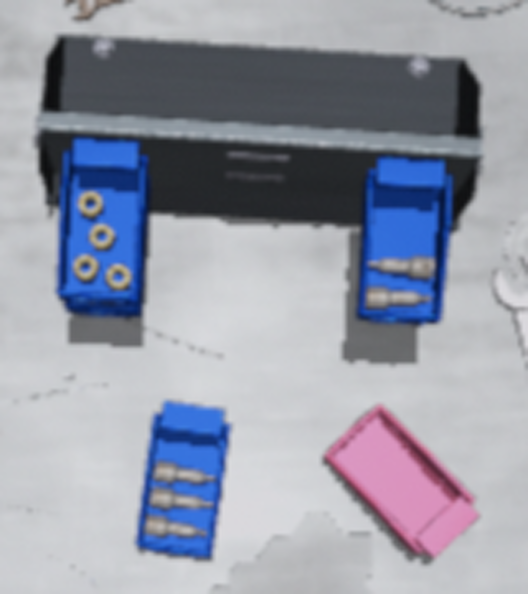

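The crop shows the bin's lip at the far end, with three nozzles lying across it. The bin's yaw is about -9.5° and the panel's about -5°. I'll approach and look with the wrist camera.

```bash
cat >> h.py <<'E'
def goal(p,yaw,like):
    """tool down, tool z along +-(yaw's y axis), nearest to current"""
    best=None
    for sg in(1,-1):
        z=sg*np.array([-np.sin(yaw),np.cos(yaw),0]);y=np.array([0,0,-1.]);M=np.c_[np.cross(y,z),y,z]
        a=(like.inv()*R.from_matrix(M)).magnitude()
        if best is None or a<best[0]: best=(a,R.from_matrix(M))
    return best[1]
def delta(p,yaw):
    s=get_state();r=R.from_quat(s["tcp_rot"]);g=goal(p,yaw,r)
    d=np.array(p)-s["eef_pos"]
    print("t",s["time"],"pos",s["eef_pos"].round(4),"F",s["contact_force"].round(1),"open",round(s["opening"],3))
    print("turn units",((r.inv()*g).as_rotvec()/(2*np.pi)).round(4),"shift after turn",(g.inv().apply(d)/.12).round(4),"shift now",(r.inv().apply(d)/.12).round(4))
    print(r.as_matrix().round(3).tolist())
E
python3 - <<'E'
from h import *
y=np.radians(-9.5)
delta([.47,.024,.244],y);delta([.50,-.3,.244],y)
E
```

```text
t 0.1 pos [ 0.2533 -0.6251  0.2441] F [-0.1 -0.3 -0.4] open 1.0
turn units [0.0003 0.0876 0.    ] shift after turn [-8.8850e-01  5.0000e-04 -5.6327e+00] shift now [-3.7042  0.0111 -4.3354]
[[-0.927, -0.0, 0.375], [-0.375, 0.002, -0.927], [-0.0, -1.0, -0.002]]
t 0.1 pos [ 0.2533 -0.6251  0.2441] F [-0.1 -0.3 -0.4] open 1.0
turn units [0.0003 0.0876 0.    ] shift after turn [-1.5807e+00  5.0000e-04 -3.0110e+00] shift now [-2.9225  0.0053 -1.739 ]
[[-0.927, -0.0, 0.375], [-0.375, 0.002, -0.927], [-0.0, -1.0, -0.002]]
```

send_rows(
  plan=[
    [[0,0,0],[0,0.0175,0]],
    [[0,0,0],[0,0.0175,0]],
    [[0,0,0],[0,0.0175,0]],
    [[0,0,0],[0,0.0175,0]],
    [[0,0,0],[0,0.0175,0]],
    [[-0.226,0,-0.3],[0,0,0]],
    [[-0.226,0,-0.3],[0,0,0]],
    [[-0.226,0,-0.3],[0,0,0]],
    [[-0.226,0,-0.3],[0,0,0]],
    [[-0.226,0,-0.3],[0,0,0]],
    [[-0.226,0,-0.3],[0,0,0]],
    [[-0.226,0,-0.3],[0,0,0]],
  ],
  gripper=0,
)

```text
time: 1.3
eef_pos: [0.483, -0.4065, 0.2448]
tcp_rot: [0.058, 0.705, -0.704, -0.059]
contact_force: [0.4, 0.1, -0.0]
opening: 0.998
```

```bash
python3 - <<'E'
from h import *
delta([.47,.024,.244],np.radians(-9.5))
E
```

```text
t 1.3 pos [ 0.483  -0.4065  0.2448] F [ 0.4  0.1 -0. ] open 0.998
turn units [0.0001 0.0001 0.0001] shift after turn [ 0.6987  0.0065 -3.5207] shift now [ 0.6961  0.009  -3.5213]
[[-0.986, -0.001, -0.164], [0.164, 0.001, -0.986], [0.001, -1.0, -0.001]]
```

send_rows(
  plan=[
    [[0.063,0,-0.32],[0,0,0]],
    [[0.063,0,-0.32],[0,0,0]],
    [[0.063,0,-0.32],[0,0,0]],
    [[0.063,0,-0.32],[0,0,0]],
    [[0.063,0,-0.32],[0,0,0]],
    [[0.063,0,-0.32],[0,0,0]],
    [[0.063,0,-0.32],[0,0,0]],
    [[0.063,0,-0.32],[0,0,0]],
    [[0.063,0,-0.32],[0,0,0]],
    [[0.063,0,-0.32],[0,0,0]],
    [[0.063,0,-0.32],[0,0,0]],
    [[0,0,0],[0,0,0]],
  ],
)

```text
time: 2.5
eef_pos: [0.4685, 0.0257, 0.2448]
tcp_rot: [0.056, 0.705, -0.704, -0.057]
contact_force: [-0.2, -1.5, -0.1]
opening: 1.001
```

```bash
python3 - <<'E'
from h import *
delta([.47,.024,.244],np.radians(-9.5))
s=get_state();c=read_camera("wrist");T=wristT(s,c);print(c["mount"].round(3).tolist())
np.save("pics/w1.npy",(c,T),allow_pickle=True);cv2.imwrite("pics/w1.png",c["img"])
h=cv2.cvtColor(c["img"],cv2.COLOR_BGR2HSV)
m=cv2.inRange(h,(105,120,60),(125,255,255))
n,l,st,ce=cv2.connectedComponentsWithStats(m);print(st[st[:,4]>500],)
E
```

```text
t 2.5 pos [0.4685 0.0257 0.2448] F [-0.2 -1.5 -0.1] open 1.001
turn units [0.0002 0.001  0.0002] shift after turn [-0.0151  0.0068  0.012 ] shift now [-0.015   0.0068  0.0121]
[[-0.987, -0.001, -0.159], [0.159, 0.001, -0.987], [0.001, -1.0, -0.001]]
[[0.0, 0.96, 0.282, -0.071], [-0.001, -0.282, 0.96, -0.128], [1.0, -0.0, 0.001, 0.001], [0.0, 0.0, 0.0, 1.0]]Traceback (most recent call last):
  File "<stdin>", line 4, in <module>
    arr = np.asanyarray(arr)
ValueError: setting an array element with a sequence. The requested array has an inhomogeneous shape after 1 dimensions. The detected shape was (2,) + inhomogeneous part.
```

```bash
python3 - <<'E'
from h import *
s=get_state();c=read_camera("wrist");T=wristT(s,c);c["T"]=T
np.save("pics/w1.npy",c,allow_pickle=True);cv2.imwrite("pics/w1.png",c["img"])
h=cv2.cvtColor(c["img"],cv2.COLOR_BGR2HSV)
m=cv2.inRange(h,(105,120,60),(125,255,255))
n,l,st,ce=cv2.connectedComponentsWithStats(m);print(st[st[:,4]>500],)
E
```

```text
[[     0      0    560    420 221280]
 [    83      0    146     96   6741]
 [   436      0    124     64   2824]
 [   252    156     60    101   4026]]
```

View pics/w1.png

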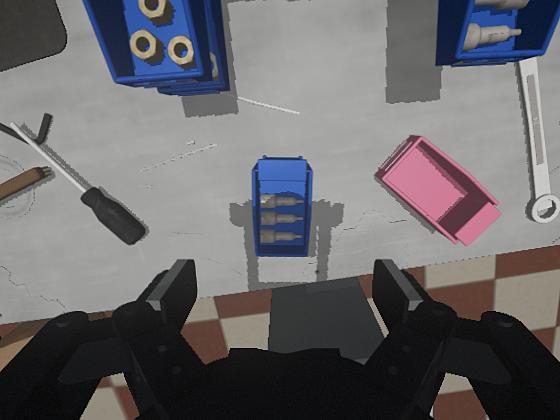

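The wrist view shows the bin square in the image: rear ledge edge at (258..306,157), side-wall tops at x 252..312, front at (258..307,255).

```bash
python3 - <<'E'
from h import *
c=np.load("pics/w1.npy",allow_pickle=True).item();T=c["T"]
h=cv2.cvtColor(c["img"],cv2.COLOR_BGR2HSV)
m=cv2.inRange(h,(105,120,60),(125,255,255));m[:130]=0;m[270:]=0
for v in (157,158,160,165,175,190,205,220,240,252,255): 
    x=np.where(m[v])[0]; print(v,x[[0,-1]] if len(x) else None)
L=onz(c,T,[[258,157],[306,157]],.058);print("ledge rear",L,np.linalg.norm(L[0]-L[1]))
W=onz(c,T,[[252,170],[312,170]],.055);print("wall",W,np.linalg.norm(W[0]-W[1]))
F=onz(c,T,[[256,256],[308,256]],.03);print("front",F)
mid=L.mean(0);f=F.mean(0);d=mid-f;print(np.degrees(np.arctan2(d[1],d[0])),np.linalg.norm(d[:2]))
E
```

```text
157 [263 301]
158 [263 301]
160 [258 305]
165 [256 308]
175 [252 311]
190 [252 311]
205 [253 310]
220 [253 309]
240 [255 307]
252 [256 306]
255 [256 306]
ledge rear [[ 0.50818889  0.04394452  0.058     ]
 [ 0.50015266 -0.00547828  0.058     ]] 0.050071888025233595
wall [[ 0.49540192  0.05309092  0.055     ]
 [ 0.48513826 -0.01002206  0.055     ]] 0.06394209773187648
front [[0.38512155 0.07193664 0.03      ]
 [0.37466716 0.00771396 0.03      ]]
-9.408234765310905 0.12597089436536685
```

send_rows(
  plan=[
    [[0.03,0.2,0],[0,0.001,0]],
    [[0,0.22,0],[0,0,0]],
    [[0,0.22,0],[0,0,0]],
    [[0,0.22,0],[0,0,0]],
    [[0,0.22,0],[0,0,0]],
    [[0,0.22,0],[0,0,0]],
    [[0,0.2,0],[0,0,0]],
    [[0,0.12,0],[0,0,0]],
    [[0,0.1,0],[0,0,0]],
    [[0,0.087,0],[0,0,0]],
    [[0,0,0],[0,0,0]],
  ],
)

```text
time: 3.7
eef_pos: [0.465, 0.0222, 0.0272]
tcp_rot: [0.06, 0.705, -0.704, -0.062]
contact_force: [-0.0, -0.6, 0.0]
opening: 1.0
```

send_rows(
  plan=[
    [[0,0,0],[0,0,0]],
    [[0,0,0],[0,0,0]],
    [[0,0,0],[0,0,0]],
    [[0,0,0],[0,0,0]],
    [[0,0,0],[0,0,0]],
    [[0,0,0],[0,0,0]],
    [[0,0,0],[0,0,0]],
    [[0,0,0],[0,0,0]],
  ],
  gripper=1,
  grip_force=45,
)

```text
time: 4.5
eef_pos: [0.4673, 0.0227, 0.0299]
tcp_rot: [0.062, 0.705, -0.704, -0.06]
contact_force: [0.5, 1.2, 6.4]
opening: 0.746
```

```bash
python3 - <<'E'
from h import *
delta([.55,.01,.28],np.radians(-5))
E
```

```text
t 4.5 pos [0.4673 0.0227 0.0299] F [0.5 1.2 6.4] open 0.746
turn units [ 0.0001 -0.0135 -0.0005] shift after turn [-0.6957 -2.084   0.0454] shift now [-0.7037 -2.0818 -0.015 ]
[[-0.985, 0.003, -0.171], [0.171, 0.0, -0.985], [-0.003, -1.0, -0.001]]
```

send_rows(
  plan=[
    [[0,-0.06,0],[0,0,0]],
    [[0,-0.12,0],[0,0,0]],
    [[0,-0.18,0],[0,0,0]],
    [[0,-0.22,0],[0,0,0]],
    [[0,-0.22,0],[0,0,0]],
    [[0,-0.22,0],[0,0,0]],
    [[0,-0.22,0],[0,0,0]],
    [[0,-0.22,0],[0,0,0]],
    [[0,-0.2,0],[0,0,0]],
    [[0,-0.15,0],[0,0,0]],
    [[0,-0.09,0],[0,-0.0065,0]],
    [[0,-0.04,0],[0,-0.0065,0]],
  ],
)

```text
time: 5.7
eef_pos: [0.4652, 0.0225, 0.2614]
tcp_rot: [-0.031, -0.706, 0.707, 0.031]
contact_force: [0.0, -0.3, -5.1]
opening: 0.743
```

```bash
python3 - <<'E'
from h import *
delta([.59,.005,.26],np.radians(-5))
E
```

```text
t 5.7 pos [0.4652 0.0225 0.2614] F [ 0.  -0.3 -5.1] open 0.743
turn units [-0.0002  0.      0.0001] shift after turn [-1.0491  0.0121  0.0548] shift now [-1.0491  0.0116  0.0547]
[[-0.996, -0.001, -0.087], [0.087, -0.001, -0.996], [0.0, -1.0, 0.001]]
```

send_rows(
  plan=[
    [[-0.06,0,0],[0,0,0]],
    [[-0.12,0,0],[0,0,0]],
    [[-0.16,0,0.02],[0,0,0]],
    [[-0.18,0,0.02],[0,0,0]],
    [[-0.18,0,0.02],[0,0,0]],
    [[-0.16,0,0],[0,0,0]],
    [[-0.12,0,0],[0,0,0]],
    [[-0.06,0,0],[0,0,0]],
    [[0,0,0],[0,0,0]],
    [[0,0,0],[0,0,0]],
  ],
)

```text
time: 6.7
eef_pos: [0.5887, 0.0045, 0.2602]
tcp_rot: [0.031, 0.706, -0.706, -0.033]
contact_force: [-0.1, 0.3, -3.7]
opening: 0.746
```

```bash
python3 - <<'E'
from h import *
delta([.59,.005,.26],np.radians(-5))
s=get_state();c=read_camera("wrist");c["T"]=wristT(s,c)
np.save("pics/w2.npy",c,allow_pickle=True);cv2.imwrite("pics/w2.png",cv2.resize(c["img"],(800,600)))
E
```

```text
t 6.7 pos [0.5887 0.0045 0.2602] F [-0.1  0.3 -3.7] open 0.746
turn units [-0.     -0.0004  0.0004] shift after turn [-0.0101  0.0021 -0.0053] shift now [-0.0101  0.002  -0.0054]
[[-0.996, -0.002, -0.09], [0.09, 0.0, -0.996], [0.002, -1.0, 0.0]]
```

View pics/w2.png

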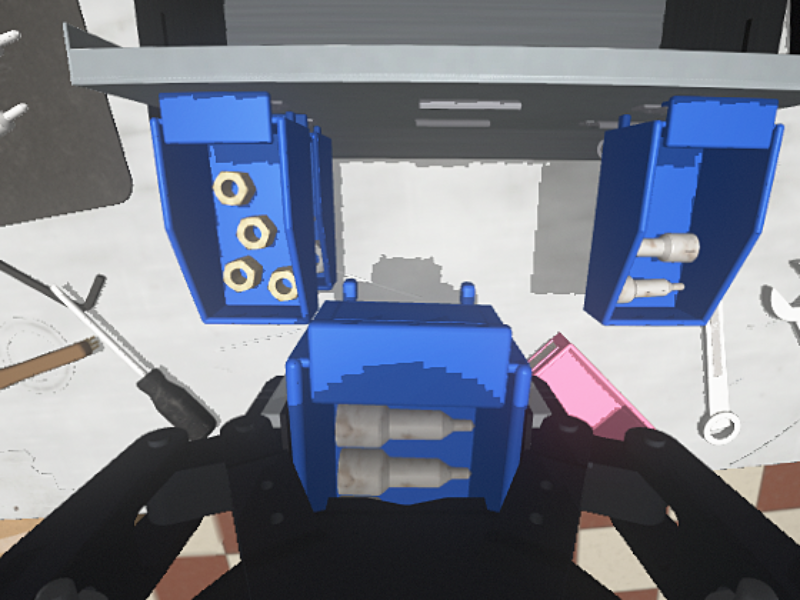

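The wrist view (800 px wide) shows:
- sheet front top edge along row ~85
- free louvre edge at (420..521,104)
- held ledge rear edge from (313,323) to (508,326)
- heel ribs at (351,282) and (467,284)
- nozzles inside the bin

```bash
python3 - <<'E'
from h import *
c=np.load("pics/w2.npy",allow_pickle=True).item();T=c["T"];k=.7
g=cv2.cvtColor(c["img"],cv2.COLOR_BGR2GRAY)
for u in (100,240,330,420,520): print(u,g[26:84:1,u].tolist())
E_=onz(c,T,np.array([[110,84],[420,88],[740,90]])*k,.194);print("sheet edge",E_.round(4))
d=E_[2]-E_[0];print("panel yaw",np.degrees(np.arctan2(d[0],-d[1])))
Lv=onz(c,T,np.array([[419,104],[522,105]])*k,.170);print("louvre",Lv.round(4),np.linalg.norm(Lv[1]-Lv[0]))
b=.2602-.030
Lg=onz(c,T,np.array([[312,323],[509,326]])*k,b+.058);print("ledge rear",Lg.round(4),np.linalg.norm(Lg[1]-Lg[0]))
d=Lg[1]-Lg[0];print("bin yaw",np.degrees(np.arctan2(d[0],-d[1])))
Lf=onz(c,T,np.array([[310,403],[506,404]])*k,b+.058);print("ledge front",Lf.round(4))
H=onz(c,T,np.array([[351,280],[467,282]])*k,b+.003);print("heel",H.round(4))
E
```

```text
100 [51, 53, 53, 54, 51, 44, 90, 166, 185, 178, 179, 178, 180, 179, 180, 181, 181, 181, 182, 180, 180, 180, 179, 178, 180, 179, 179, 180, 184, 187, 186, 186, 130, 66, 76, 77, 78, 76, 79, 76, 78, 76, 79, 77, 74, 74, 166, 236, 224, 221, 222, 222, 224, 224, 224, 225, 226, 226]
240 [114, 111, 110, 112, 102, 187, 197, 187, 187, 187, 186, 186, 188, 187, 186, 187, 186, 187, 188, 187, 189, 191, 191, 191, 188, 192, 203, 199, 197, 209, 199, 133, 65, 73, 76, 75, 75, 74, 77, 74, 77, 77, 75, 76, 76, 77, 78, 78, 77, 75, 77, 78, 77, 78, 77, 77, 77, 78]
330 [112, 110, 109, 112, 109, 99, 171, 191, 190, 188, 188, 187, 188, 188, 188, 187, 187, 187, 187, 189, 189, 188, 190, 190, 190, 197, 214, 220, 206, 205, 222, 167, 58, 72, 76, 79, 77, 74, 76, 76, 76, 77, 73, 86, 103, 113, 185, 180, 170, 179, 93, 71, 79, 77, 77, 76, 77, 84]
420 [106, 106, 105, 107, 108, 108, 98, 171, 199, 186, 185, 186, 186, 185, 186, 187, 185, 186, 186, 186, 186, 186, 186, 187, 188, 187, 186, 193, 201, 195, 196, 208, 181, 102, 66, 72, 74, 74, 74, 72, 72, 72, 74, 75, 76, 73, 74, 74, 74, 74, 74, 75, 74, 73, 70, 72, 70, 68]
520 [32, 25, 21, 20, 15, 18, 19, 21, 18, 8, 32, 184, 181, 176, 176, 176, 176, 176, 176, 176, 177, 175, 176, 175, 177, 176, 175, 176, 176, 176, 176, 180, 180, 179, 188, 178, 70, 65, 71, 68, 68, 68, 71, 68, 69, 65, 113, 113, 113, 111, 112, 110, 111, 110, 111, 111, 110, 111]
sheet edge [[ 0.7079  0.1178  0.194 ]
 [ 0.6932 -0.0119  0.194 ]
 [ 0.682  -0.1475  0.194 ]]
panel yaw -5.559549188131433
louvre [[ 0.6905 -0.0119  0.17  ]
 [ 0.6859 -0.0604  0.17  ]] 0.04871756599315176
ledge rear [[ 0.6262  0.0236  0.2882]
 [ 0.621  -0.0252  0.2882]] 0.0490079027907245
bin yaw -6.098213384194697
ledge front [[ 0.6041  0.0275  0.2882]
 [ 0.5991 -0.0239  0.2882]]
heel [[ 0.6233  0.0209  0.2332]
 [ 0.6187 -0.0221  0.2332]]
```

```bash
python3 - <<'E'
from h import *
c=np.load("pics/w2.npy",allow_pickle=True).item();T=c["T"]
E_=onz(c,T,[[100,58.2],[240,57.2],[330,57.5],[420,58.7],[520,61.8]],.194);print("sheet edge",E_.round(4))
p=np.polyfit(E_[:,1],E_[:,0],1);print("yaw",np.degrees(np.arctan(-p[0])),E_[:,0]-np.polyval(p,E_[:,1]))
Lf=onz(c,T,[[294,76],[365,76.5]],.170);Lr=onz(c,T,[[294,70],[365,70.5]],.170)
print("louvre front",Lf.mean(0),"bright rear",Lr.mean(0),"sheet at y",np.polyval(p,-.036))
yaw=np.radians(-5.1);X=np.array([np.cos(yaw),np.sin(yaw),0]);Y=np.array([-X[1],X[0],0])
lg=np.array([.6236,-.0008,0]);D=Lf.mean(0)-lg;print("ledge->louvre front: along",D@X,"lat",D@Y, "sheet along",D@X+.007,np.array([np.polyval(p,-.036)-.6236,-.035,0])@X)
m=cv2.inRange(cv2.cvtColor(c["img"],cv2.COLOR_BGR2HSV),(105,120,60),(125,255,255))
for v in (232,240,255,262,270):x=np.where(m[v])[0];x=x[(x>190)&(x<380)];print(v,x[[0,-1]])
E
```

```text
sheet edge [[ 0.7066  0.1036  0.194 ]
 [ 0.6986  0.0198  0.194 ]
 [ 0.6936 -0.0333  0.194 ]
 [ 0.6887 -0.087   0.194 ]
 [ 0.6826 -0.1487  0.194 ]]
yaw -5.406576305582915 [ 3.14140085e-05 -8.78319246e-05 -2.21253468e-06  1.15521500e-04
 -5.68910490e-05]
louvre front [ 0.68620148 -0.03619628  0.17      ] bright rear [ 0.68996912 -0.03639112  0.17      ] sheet at y 0.6933699902556033
ledge->louvre front: along 0.06550017034716178 lat -0.02969123007297677 sheet along 0.07250017034716179 0.07260507581821553
232 [214 357]
240 [208 360]
255 [200 369]
262 [200 371]
270 [201 370]
```

send_rows(
  plan=[
    [[0,0.05,0.03],[0,0,-0.001]],
    [[0,0.09,0.05],[0,0,-0.001]],
    [[0,0.12,0.05],[0,-0.0005,-0.001]],
    [[0,0.12,0.05],[0,-0.0005,-0.001]],
    [[0,0.12,0.04],[0,0,-0.001]],
    [[-0.03,0.1,0.027],[0,0,-0.0006]],
    [[-0.08,0.06,0],[0,0,0]],
    [[-0.12,0.03,0],[0,0,0]],
    [[-0.12,0,0],[0,0,0]],
    [[-0.09,0,0],[0,0,0]],
    [[-0.05,0,0],[0,0,0]],
    [[0,0,0],[0,0,0]],
  ],
)

```text
time: 7.95
eef_pos: [0.6447, -0.0299, 0.1765]
tcp_rot: [0.017, 0.707, -0.706, -0.042]
contact_force: [-0.2, -0.4, -3.7]
opening: 0.742
```

```bash
python3 - <<'E'
from h import *
delta([.65,-.035,.172],np.radians(-5.4))
s=get_state();c=read_camera("wrist");c["T"]=wristT(s,c)
np.save("pics/w3.npy",c,allow_pickle=True);cv2.imwrite("pics/w3.png",cv2.resize(c["img"][0:300,100:500],(800,600),interpolation=cv2.INTER_CUBIC))
E
```

```text
t 7.95 pos [ 0.6447 -0.0299  0.1765] F [-0.2 -0.4 -3.7] open 0.742
turn units [-0.      0.0018  0.0055] shift after turn [-0.0476  0.0373  0.0379] shift now [-0.0485  0.0356  0.0384]
[[-0.996, -0.035, -0.083], [0.083, 0.003, -0.997], [0.035, -0.999, -0.0]]
```

View pics/w3.png

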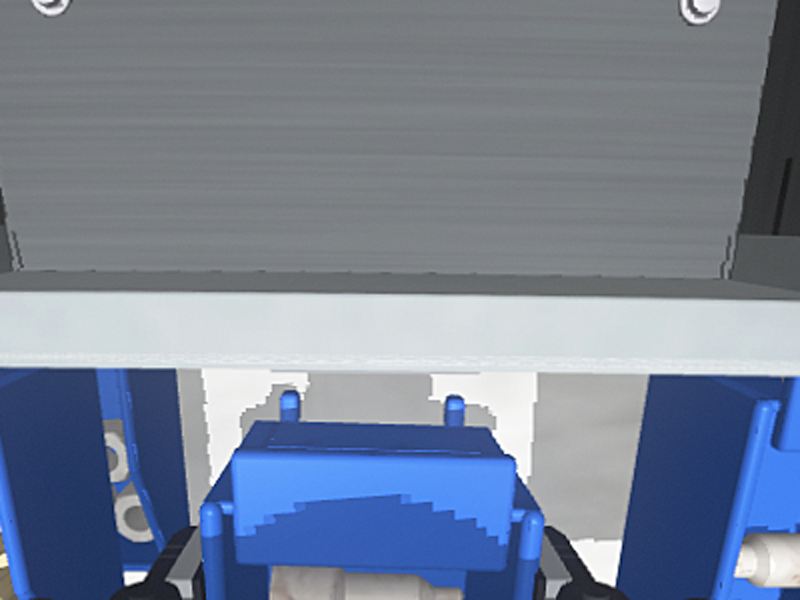

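The view shows the ledge rear edge at (236,450)-(513,458) (crop), just short of the sheet's front edge at row ~368. The louvre edge shows faintly at 272..480.

```bash
python3 - <<'E'
from h import *
c=np.load("pics/w3.npy",allow_pickle=True).item();T=c["T"]
f=lambda a:np.array(a)/2.+[100,0]
b=.1765-.030
L=onz(c,T,f([[234,450],[515,458]]),b+.0567);S=onz(c,T,f([[100,366],[376,370],[700,373]]),.194);V=onz(c,T,f([[272,372],[480,373]]),.170)
print(L,S,V,V.mean(0),sep="\n")
yaw=np.radians(-5.4);X=np.array([np.cos(yaw),np.sin(yaw),0]);Y=np.array([-X[1],X[0],0])
print("gap",(S[1]-L.mean(0))@X,"lat to louvre",(V.mean(0)-L.mean(0))@Y,"prev louvre",(np.array([.6862,-.0362,0])-L.mean(0))@Y)
d=L[1]-L[0];print("bin yaw",np.degrees(np.arctan2(d[0],-d[1])),np.linalg.norm(d))
E
```

```text
[[ 0.68342104 -0.0102048   0.2032    ]
 [ 0.67772363 -0.05986074  0.2032    ]]
[[ 0.69867438  0.01468063  0.194     ]
 [ 0.69357038 -0.03638504  0.194     ]
 [ 0.68802622 -0.09688159  0.194     ]]
[[ 0.68923816 -0.01271524  0.17      ]
 [ 0.68507489 -0.05969665  0.17      ]]
[ 0.68715652 -0.03620595  0.17      ]
gap 0.013067624673259986 lat to louvre -0.0005483423960309238 prev louvre -0.0006324393934448707
bin yaw -6.545365169651714 0.04998172270787744
```

send_rows(
  plan=[
    [[-0.03,0,0.008],[0,-0.002,0]],
    [[-0.03,0,0],[0,0,0]],
    [[-0.02,0,0],[0,0,0]],
    [[-0.01,0,0],[0,0,0]],
    [[-0.004,0,0],[0,0,0]],
    [[0,0,0],[0,0,0]],
    [[0,0,0],[0,0,0]],
  ],
)

```text
time: 8.7
eef_pos: [0.6549, -0.0317, 0.176]
tcp_rot: [0.013, 0.707, -0.706, -0.037]
contact_force: [0.2, -0.8, -3.6]
opening: 0.744
```

send_rows(
  plan=[
    [[-0.004,0,0],[0,0,0]],
    [[-0.004,0,0],[0,0,0]],
    [[-0.004,0,0],[0,0,0]],
    [[0,0,0],[0,0,0]],
  ],
)

```text
time: 9.1
eef_pos: [0.6565, -0.0318, 0.176]
tcp_rot: [0.013, 0.707, -0.706, -0.037]
contact_force: [0.6, -1.0, -5.2]
opening: 0.745
```

send_rows(
  plan=[
    [[-0.004,0,0],[0,0,0]],
    [[-0.004,0,0],[0,0,0]],
    [[0,0,0],[0,0,0]],
    [[0,0,0],[0,0,0]],
  ],
)

```text
time: 9.5
eef_pos: [0.6574, -0.0319, 0.176]
tcp_rot: [0.013, 0.707, -0.706, -0.037]
contact_force: [0.0, -0.6, -4.0]
opening: 0.739
```

send_rows(
  plan=[
    [[-0.004,0,0],[0,0,0]],
    [[-0.004,0,0],[0,0,0]],
    [[0,0,0],[0,0,0]],
    [[0,0,0],[0,0,0]],
  ],
)

```text
time: 9.9
eef_pos: [0.6583, -0.0319, 0.1758]
tcp_rot: [0.012, 0.707, -0.706, -0.038]
contact_force: [0.1, -0.1, -4.8]
opening: 0.748
```

send_rows(
  plan=[
    [[-0.004,0,0],[0,0,0]],
    [[-0.004,0,0],[0,0,0]],
    [[0,0,0],[0,0,0]],
    [[0,0,0],[0,0,0]],
  ],
)

```text
time: 10.3
eef_pos: [0.6585, -0.0319, 0.1758]
tcp_rot: [0.012, 0.707, -0.706, -0.038]
contact_force: [-5.3, -0.4, -2.8]
opening: 0.744
```

send_rows(
  plan=[
    [[-0.004,0,0],[0,0,0]],
    [[-0.004,0,0],[0,0,0]],
    [[0,0,0],[0,0,0]],
    [[0,0,0],[0,0,0]],
  ],
)

```text
time: 10.7
eef_pos: [0.6585, -0.0319, 0.1758]
tcp_rot: [0.011, 0.707, -0.706, -0.039]
contact_force: [-9.1, 0.5, -1.5]
opening: 0.74
```

send_rows(
  plan=[
    [[0.007,0,0],[0,0,0]],
    [[0,0.015,0],[0,0,0]],
    [[0,0.015,0],[0,0,0]],
    [[0,0.015,0],[0,0,0]],
    [[0,0.015,0],[0,0,0]],
    [[-0.002,0.01,0],[0,0,0]],
    [[0,0,0],[0,0,0]],
  ],
)

```text
time: 11.4
eef_pos: [0.6583, -0.0317, 0.1676]
tcp_rot: [0.011, 0.707, -0.706, -0.038]
contact_force: [-7.8, 0.5, 0.2]
opening: 0.744
```

send_rows(
  plan=[
    [[-0.001,0.01,0],[0,0,0]],
    [[0,0.01,0],[0,0,0]],
    [[0,0,0],[0,0,0]],
    [[0,0,0],[0,0,0]],
  ],
)

```text
time: 11.8
eef_pos: [0.6583, -0.0316, 0.1653]
tcp_rot: [0.011, 0.707, -0.706, -0.038]
contact_force: [-7.7, 1.1, 0.4]
opening: 0.744
```

send_rows(
  plan=[
    [[0,0.01,0],[0,0,0]],
    [[0,0.01,0],[0,0,0]],
    [[0,0,0],[0,0,0]],
    [[0,0,0],[0,0,0]],
  ],
)

```text
time: 12.2
eef_pos: [0.6583, -0.0316, 0.1629]
tcp_rot: [0.011, 0.707, -0.706, -0.038]
contact_force: [-7.0, 0.9, -0.8]
opening: 0.748
```

send_rows(
  plan=[
    [[0,0.01,0],[0,0,0]],
    [[0,0.01,0],[0,0,0]],
    [[0,0,0],[0,0,0]],
    [[0,0,0],[0,0,0]],
  ],
)

```text
time: 12.6
eef_pos: [0.6585, -0.0317, 0.1618]
tcp_rot: [0.012, 0.707, -0.706, -0.038]
contact_force: [-9.2, 0.9, 2.9]
opening: 0.746
```

send_rows(
  plan=[
    [[0,0.01,0],[0,0,0]],
    [[0,0.01,0],[0,0,0]],
    [[0,0,0],[0,0,0]],
    [[0,0,0],[0,0,0]],
  ],
)

```text
time: 13.0
eef_pos: [0.6589, -0.032, 0.1601]
tcp_rot: [0.013, 0.707, -0.706, -0.038]
contact_force: [-8.3, 1.3, 4.4]
opening: 0.74
```

send_rows(
  plan=[
    [[0,0.01,0],[0,0,0]],
    [[0,0.01,0],[0,0,0]],
    [[0,0,0],[0,0,0]],
    [[0,0,0],[0,0,0]],
  ],
)

```text
time: 13.4
eef_pos: [0.6589, -0.032, 0.1588]
tcp_rot: [0.013, 0.707, -0.706, -0.038]
contact_force: [-10.7, 0.4, 7.1]
opening: 0.74
```

send_rows(
  plan=[
    [[0.004,0.01,0],[0,0,0]],
    [[0.002,0.01,0],[0,0,0]],
    [[0,0,0],[0,0,0]],
    [[0,0,0],[0,0,0]],
  ],
)

```text
time: 13.8
eef_pos: [0.659, -0.032, 0.1573]
tcp_rot: [0.014, 0.707, -0.706, -0.037]
contact_force: [-10.9, 1.6, 8.7]
opening: 0.743
```

send_rows(
  plan=[
    [[0,0.01,0],[0,0,0]],
    [[0,0.01,0],[0,0,0]],
    [[0,0,0],[0,0,0]],
    [[0,0,0],[0,0,0]],
  ],
)

```text
time: 14.2
eef_pos: [0.6591, -0.0322, 0.1552]
tcp_rot: [0.014, 0.707, -0.706, -0.037]
contact_force: [-9.7, -0.8, 8.8]
opening: 0.743
```

send_rows(
  plan=[
    [[0.004,0.01,0],[0,0,0]],
    [[0.004,0.01,0],[0,0,0]],
    [[0,0,0],[0,0,0]],
    [[0,0,0],[0,0,0]],
  ],
)

```text
time: 14.6
eef_pos: [0.659, -0.0322, 0.1505]
tcp_rot: [0.015, 0.707, -0.706, -0.036]
contact_force: [1.0, -1.2, 3.2]
opening: 0.742
```

send_rows(
  plan=[
    [[0,0.01,0],[0,0,0]],
    [[0,0.01,0],[0,0,0]],
    [[0,0,0],[0,0,0]],
    [[0,0,0],[0,0,0]],
  ],
)

```text
time: 15.0
eef_pos: [0.6589, -0.0321, 0.146]
tcp_rot: [0.014, 0.707, -0.706, -0.036]
contact_force: [5.0, -0.5, 0.3]
opening: 0.743
```

```bash
python3 - <<'E'
from h import *
delta([.65,-.035,.172],np.radians(-5.4))
s=get_state();c=read_camera("wrist");c["T"]=wristT(s,c);d=read_camera("scene")
np.save("pics/w4.npy",c,allow_pickle=True)
a=cv2.resize(c["img"][100:340,130:450],(480,360),interpolation=cv2.INTER_CUBIC)
b=cv2.resize(d["img"][130:250,200:306],(318,360),interpolation=cv2.INTER_CUBIC)
cv2.imwrite("pics/w4.png",np.hstack([a,b]))
E
```

```text
t 15.0 pos [ 0.6589 -0.0321  0.146 ] F [ 5.  -0.5  0.3] open 0.743
turn units [0.     0.0037 0.0048] shift after turn [ 0.0714 -0.2169  0.031 ] shift now [ 0.0785 -0.2146  0.0292]
[[-0.997, -0.03, -0.071], [0.071, 0.002, -0.997], [0.03, -1.0, -0.0]]
```

View pics/w4.png

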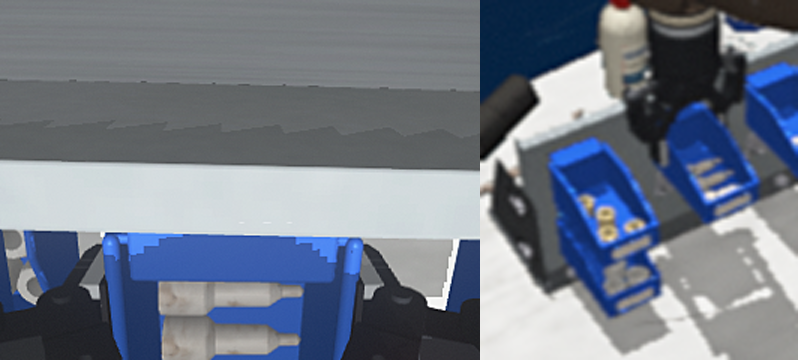

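The bin sits tight against the sheet with the nozzles inside. The ledge front edge is at (236,280) in the crop. I'll get the ledge height from the known sheet plane.

```bash
python3 - <<'E'
from h import *
c=np.load("pics/w4.npy",allow_pickle=True).item();T=c["T"]
f=lambda a:np.array(a)/1.5+[130,100]
yaw=np.radians(-5.4);X=np.array([np.cos(yaw),np.sin(yaw),0]);P=np.array([.6934,-.036,0])-.023*X
o,d=ray(c,T,f([[130,279],[334,282]]))
q=o+d*(((P-o)@X)/(d@X))[:,None];print(q,q.mean(0), "want ledge z .175")
S=onz(c,T,f([[50,231],[420,239]]),.194);print(S)
E
```

```text
[[ 0.67290316 -0.00843471  0.17357086]
 [ 0.66803816 -0.05990097  0.17309362]] [ 0.67047066 -0.03416784  0.17333224] want ledge z .175
[[ 6.97079961e-01 -6.58887801e-04  1.94000000e-01]
 [ 6.90244809e-01 -7.20864790e-02  1.94000000e-01]]
```

send_rows(
  plan=[
    [[0,0.008,0],[0,0,0]],
    [[0,0.008,0],[0,0,0]],
    [[0,0,0],[0,0,0]],
    [[0,0,0],[0,0,0]],
  ],
)

```text
time: 15.5
eef_pos: [0.6589, -0.0321, 0.1458]
tcp_rot: [0.015, 0.707, -0.706, -0.035]
contact_force: [4.5, -1.1, 5.4]
opening: 0.742
```

send_rows(
  plan=[
    [[0,0.008,0],[0,0,0]],
    [[0,0.008,0],[0,0,0]],
    [[0,0,0],[0,0,0]],
    [[0,0,0],[0,0,0]],
  ],
)

```text
time: 15.9
eef_pos: [0.659, -0.0321, 0.1456]
tcp_rot: [0.015, 0.707, -0.706, -0.035]
contact_force: [1.1, 0.5, 9.7]
opening: 0.748
```

send_rows(
  plan=[
    [[0,0,0],[0,0,0]],
    [[0,0,0],[0,0,0]],
    [[0,0,0],[0,0,0]],
    [[0,0,0],[0,0,0]],
    [[0,0,0],[0,0,0]],
    [[0,0,0],[0,0,0]],
  ],
  gripper=0,
)

```text
time: 16.5
eef_pos: [0.6567, -0.0318, 0.1417]
tcp_rot: [0.012, 0.707, -0.706, -0.038]
contact_force: [0.4, -0.5, 0.5]
opening: 0.998
```

send_rows(
  plan=[
    [[0.01,-0.05,0],[0,0,0]],
    [[0.02,-0.1,0],[0,0,0]],
    [[0.02,-0.15,0],[0,0,0]],
    [[0.02,-0.15,0],[0,0,0]],
    [[0.02,-0.15,0],[0,0,0]],
    [[0.02,-0.15,0],[0,0,0]],
    [[0.0,-0.15,0],[0,0,0]],
    [[0,-0.1,0],[0,0,0]],
    [[0,0,0],[0,0,0]],
  ],
)

```text
time: 17.4
eef_pos: [0.6491, -0.0315, 0.2661]
tcp_rot: [0.014, 0.707, -0.706, -0.035]
contact_force: [0.1, 0.3, -0.3]
opening: 1.002
```

```bash
python3 - <<'E'
from h import *
delta([.66,-.035,.26],np.radians(-5.4))
s=get_state();c=read_camera("wrist");c["T"]=wristT(s,c);d=read_camera("scene")
np.save("pics/w5.npy",c,allow_pickle=True)
a=cv2.resize(c["img"][60:300,130:450],(480,360),interpolation=cv2.INTER_CUBIC)
b=cv2.resize(d["img"][130:250,200:306],(318,360),interpolation=cv2.INTER_CUBIC)
cv2.imwrite("pics/w5.png",np.hstack([a,b]))
E
```

```text
t 17.4 pos [ 0.6491 -0.0315  0.2661] F [ 0.1  0.3 -0.3] open 1.002
turn units [-0.0001  0.0038  0.0047] shift after turn [-0.093   0.0507  0.0206] shift now [-0.094   0.0479  0.0228]
[[-0.997, -0.03, -0.071], [0.071, 0.002, -0.998], [0.03, -1.0, 0.0]]
```

View pics/w5.png

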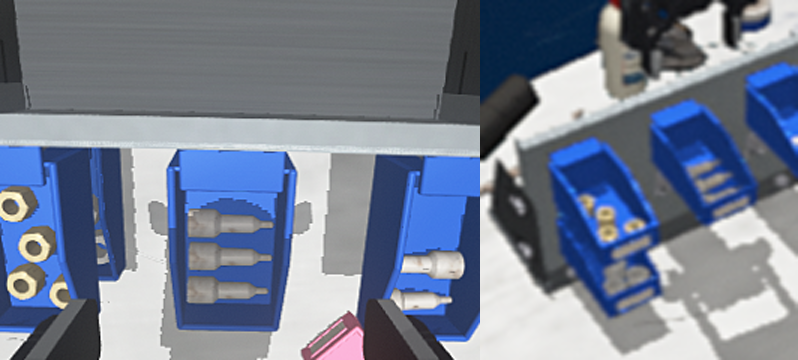

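The bin hangs between the neighbours with all three nozzles in it and looks level. I'll compare its ledge height numerically with the neighbours' ledges.

```bash
python3 - <<'E'
from h import *
c=np.load("pics/w5.npy",allow_pickle=True).item();T=c["T"]
h=cv2.cvtColor(c["img"],cv2.COLOR_BGR2HSV);m=cv2.inRange(h,(105,120,60),(125,255,255))
cols=[(145,"left"),(265,"mid L"),(284,"mid"),(303,"mid R"),(430,"right")]
yaw=np.radians(-5.4);X=np.array([np.cos(yaw),np.sin(yaw),0]);Y=np.array([-X[1],X[0],0]);P=np.array([.6934,-.036,0])-.023*X
for u,n in cols:
    v=h[150:205,u-2:u+3,2].mean(1);k=np.argmin(np.diff(v)[10:])+10;row=150+k+1-.5
    o,d=ray(c,T,[[u,row]]);q=(o+d[0]*(((P-o)@X)/(d[0]@X)));print(n,row,q.round(4),np.diff(v)[k].round())
g=np.where(m[175])[0];print("blue at 175",g[(g>230)&(g<340)][[0,-1]]);g=np.where(m[250])[0];print(g[(g>230)&(g<340)][[0,-1]])
E
```

```text
left 183.5 [0.6804 0.0705 0.1726] -104.0
mid L 196.5 [ 0.6717 -0.0215  0.2017] -79.0
mid 191.5 [ 0.6705 -0.0339  0.1876] -64.0
mid R 197.5 [ 0.6693 -0.0464  0.2021] -39.0
right 189.5 [ 0.66   -0.1452  0.1712] -36.0
blue at 175 [241 327]
[245 319]
```

```bash
python3 - <<'E'
from h import *
c=np.load("pics/w5.npy",allow_pickle=True).item();T=c["T"]
# ledge target: 16 mm in front of sheet
yaw=np.radians(-5.4);X=np.array([np.cos(yaw),np.sin(yaw),0]);p=np.array([.6934,-.036,.23])-.016*X;print(p)
delta(p,yaw)
E
```

```text
[ 0.67747101 -0.03449427  0.23      ]
t 17.5 pos [ 0.6479 -0.0313  0.2625] F [-0.3  0.2 -0.4] open 0.998
turn units [0.     0.0037 0.0056] shift after turn [-0.2482  0.2711  0.0036] shift now [-0.2575  0.2622  0.0096]
[[-0.997, -0.035, -0.071], [0.071, 0.003, -0.997], [0.035, -0.999, -0.001]]
```

send_rows(
  plan=[
    [[0,0,0],[0,0.0037,0.0056]],
    [[-0.04,0,0],[0,0,0]],
    [[-0.06,0,0],[0,0,0]],
    [[-0.07,0,0],[0,0,0]],
    [[-0.05,0.05,0],[0,0,0]],
    [[-0.028,0.06,0],[0,0,0]],
    [[0,0.08,0],[0,0,0]],
    [[0,0.05,0],[0,0,0]],
    [[0,0.03,0],[0,0,0]],
    [[0,0,0],[0,0,0]],
    [[0,0,0],[0,0,0]],
  ],
  gripper=1,
)

```text
time: 18.6
eef_pos: [0.6776, -0.034, 0.2303]
tcp_rot: [0.033, 0.706, -0.706, -0.033]
contact_force: [0.2, -0.9, -0.5]
opening: -0.002
```

```bash
python3 - <<'E'
from h import *
delta([.6775,-.0345,.194],np.radians(-5.4))
E
```

```text
t 18.6 pos [ 0.6776 -0.034   0.2303] F [ 0.2 -0.9 -0.5] open -0.002
turn units [ 0.  0. -0.] shift after turn [3.000e-04 3.029e-01 3.900e-03] shift now [0.0004 0.3029 0.0039]
[[-0.996, 0.0, -0.094], [0.094, 0.0, -0.996], [-0.0, -1.0, -0.0]]
```

send_rows(
  plan=[
    [[0,0.07,0],[0,0,0]],
    [[0,0.08,0],[0,0,0]],
    [[0,0.06,0],[0,0,0]],
    [[0,0.03,0],[0,0,0]],
    [[0,0.02,0],[0,0,0]],
    [[0,0.01,0],[0,0,0]],
    [[0,0.01,0],[0,0,0]],
    [[0,0,0],[0,0,0]],
  ],
)

```text
time: 19.4
eef_pos: [0.6777, -0.034, 0.1967]
tcp_rot: [0.033, 0.706, -0.706, -0.033]
contact_force: [-0.3, 0.5, -0.5]
opening: -0.003
```

send_rows(
  plan=[
    [[0,0.01,0],[0,0,0]],
    [[0,0.01,0],[0,0,0]],
    [[0,0,0],[0,0,0]],
    [[0,0,0],[0,0,0]],
  ],
)

```text
time: 19.8
eef_pos: [0.6776, -0.034, 0.1941]
tcp_rot: [0.033, 0.706, -0.706, -0.033]
contact_force: [0.3, 0.4, 0.1]
opening: 0.002
```

send_rows(
  plan=[
    [[0,0.01,0],[0,0,0]],
    [[0,0.01,0],[0,0,0]],
    [[0,0,0],[0,0,0]],
    [[0,0,0],[0,0,0]],
  ],
)

```text
time: 20.2
eef_pos: [0.6775, -0.034, 0.1916]
tcp_rot: [0.033, 0.706, -0.706, -0.033]
contact_force: [-0.2, -0.4, -0.0]
opening: 0.003
```

send_rows(
  plan=[
    [[0,0.01,0],[0,0,0]],
    [[0,0.01,0],[0,0,0]],
    [[0,0,0],[0,0,0]],
    [[0,0,0],[0,0,0]],
  ],
)

```text
time: 20.6
eef_pos: [0.6776, -0.0341, 0.1892]
tcp_rot: [0.033, 0.706, -0.706, -0.033]
contact_force: [-0.6, -0.4, -0.7]
opening: 0.001
```

send_rows(
  plan=[
    [[0,0.008,0],[0,0,0]],
    [[0,0,0],[0,0,0]],
    [[0,0,0],[0,0,0]],
  ],
)

```text
time: 20.9
eef_pos: [0.6777, -0.0341, 0.1887]
tcp_rot: [0.033, 0.706, -0.706, -0.033]
contact_force: [0.2, 0.8, 1.5]
opening: 0.004
```

send_rows(
  plan=[
    [[0,0.008,0],[0,0,0]],
    [[0,0,0],[0,0,0]],
    [[0,0,0],[0,0,0]],
  ],
)

```text
time: 21.2
eef_pos: [0.6778, -0.0341, 0.1886]
tcp_rot: [-0.033, -0.706, 0.706, 0.033]
contact_force: [-1.7, 0.2, 6.3]
opening: 0.0
```

Contact came at TCP z 0.1887, so the tips are at 0.1747 against 0.175 expected when home. One more press to confirm it is firm, then retreat.

send_rows(
  plan=[
    [[0,0.008,0],[0,0,0]],
    [[0,0,0],[0,0,0]],
    [[0,0,0],[0,0,0]],
  ],
)

```text
time: 21.5
eef_pos: [0.6779, -0.0341, 0.1885]
tcp_rot: [-0.033, -0.706, 0.706, 0.033]
contact_force: [-3.3, 0.6, 8.1]
opening: -0.002
```

send_rows(
  plan=[
    [[0,-0.04,0],[0,0,0]],
    [[0,-0.1,0],[0,0,0]],
    [[0,-0.15,0],[0,0,0]],
    [[0,-0.15,0],[0,0,0]],
    [[0.1,-0.15,0],[0,0,0]],
    [[0.2,-0.1,0],[0,0,0]],
    [[0.2,0,0],[0,0,0]],
    [[0.2,0,0],[0,0,0]],
    [[0.1,0,0],[0,0,0]],
    [[0,0,0],[0,0,0]],
  ],
)

```text
time: 22.5
eef_pos: [0.5815, -0.0249, 0.2704]
tcp_rot: [-0.034, -0.706, 0.706, 0.033]
contact_force: [0.4, 0.8, 0.1]
opening: 0.0
```

```bash
python3 - <<'E'
from h import *
delta([.66,-.035,.26],np.radians(-5.4))
c=read_camera("wrist");cv2.imwrite("pics/w6.png",c["img"])
E
```

```text
t 22.5 pos [ 0.5815 -0.0249  0.2704] F [0.4 0.8 0.1] open 0.0
turn units [ 0.      0.     -0.0003] shift after turn [-0.6593  0.0864  0.0224] shift now [-0.6592  0.0874  0.0225]
[[-0.996, 0.002, -0.094], [0.094, -0.0, -0.996], [-0.002, -1.0, -0.0]]
```

View pics/w6.png

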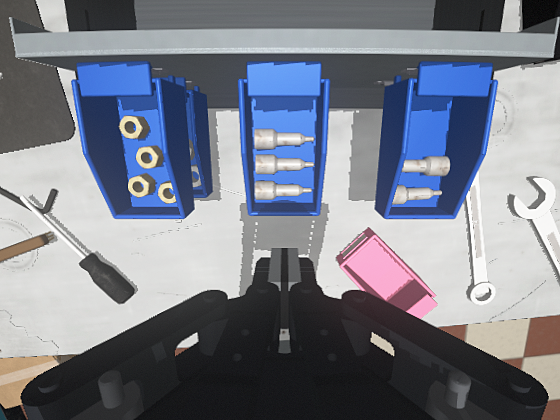

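The bin hangs square between its neighbours: its ledge is at (284,79), in line with theirs at (114,79) and (455,80). All three nozzles are in it, and the robot is clear.

```bash
python3 -c "
from plant import *
print(sign_off())"
```

```text
the job is handed in; nothing more can be done
None
```

The loose blue bin now hangs on the free middle louvre of the top row, with all three nozzles in it. I handed the job in at about 22.5 s; no verdict was reported.

I gripped the bin across its side walls and brought the lip against the sheet at about 5–9 N. I then pressed it down behind the louvre until it stopped hard, with at most about 13 N on the lip including the bin's weight. After letting go, I closed the fingers and pressed on the ledge with about 8 N to check it was home.

**Last checks:**
- **Seating:** the fingertips met the ledge at 174.7 mm, against 175 mm expected when home, and it did not give under the press.
- **Position:** the last picture shows the bin square and in line with its neighbours, with all three nozzles inside. I last measured its centring during the approach, at about 1 mm.
- **Surroundings:** the tools visible in the last picture look undisturbed, and the gripper is well clear of the bin.

**Disagreement:** one automatic camera reading of the ledge height gave 188–202 mm because it picked up a shadow edge. A rough hand reading of the same picture put it 3–4 mm above the neighbouring ledges. I relied on the press check instead.

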